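# Reset the desk hub under its sliding dust cover

### The arm

A 7-joint arm with a two-finger parallel gripper is mounted at the origin on the work surface. World frame = base frame: x ahead of the robot, y to its left, z up, the work surface at z = 0. Lengths are in m, angles in rad, forces in N, time in s.
With the tool pointing down it reaches from about 0.425 to 0.875 m from the base axis. Payload 4.7 kg.
Tool frame: the origin (TCP) lies at the very end of the fingers, on their centre line; the grasp point (between the pads) lies 19 mm behind it; x points along the fingers, y is the direction in which the jaws open and shut, and the axes are right-handed (so a half turn about x gives the same grasp; the last joint's range is limited). The gripper opens to 87 mm and grips with 3 to 60 N. Pads are 19 mm wide; open, the fingers measure 117 mm over their backs; the gripper's body (75 mm by 190 mm) begins 51 mm behind the grasp point.
Start: joints at [1.339, 0.321, -0.07, 1.45, 0.023, 1.371, -0.057], TCP at [0.158, -0.63, 0.192] pointing down, gripper open.
Joint ranges: [-2.86, 2.86], [-0.3, 2.09], [-1.38, 1.24], [0.06, 2.45], [-1.56, 4.7], [0.09, 2.05], [-2.69, 2.69]. Speed limits (rad/s): [2.57, 2.57, 3.14, 3.14, 3.14, 3.14, 3.14].

### API

Orientations are given as a rotation vector (axis times angle).
In Python, from bench import ctrl gives the robot as it stands.
- The arm moves only by the tool step_arm, never from a script. Its argument "increments" is one flat list of numbers, 6 for each row, row after row: the shift along the tool's x, y, z in cm, then the turn, a rotation vector about the tool's x, y, z in rad. In form: [tx, ty, tz, ax, ay, az, tx, ty, tz, ax, ay, az, ...]. A call has 1 to 12 rows; each row shifts and turns the commanded pose from where the row before left it, along the tool's axes as they then stand; what a row does not reach is not made up. A row lasts 1/8 s, in which the tool goes at most 62.5 mm and 10.7 degrees, less where a joint would pass 70% of its speed; a pose out of reach is approached as far as the arm can. A call with a gripper value outside its range is refused whole. "fingers" is the opening in per cent of the stroke, from 0 (shut) to 100 (fully open), set as the call begins (left out, the last holds). The fingers move at their own pace and stop on an object; "force" is the grip in N (left out, the last holds). Time passes only in rows, so rows that do not move let the fingers close. It gives the time, the measured TCP pose, the force and the opening at its end, in the units of the state.
- ctrl.get_state(): the state, without advancing time (a new reading comes with each control period).
- ctrl.get_image(name): name is "scene" or "top"; returns the picture (420x560x3 uint8, red, green, blue); there is no depth.
- ctrl.camera_params(name): a dict with "vertical_fov" (degrees; the focal length in pixels is half the picture's height over the tangent of half this angle, whatever the lens; pixels are square), "cx", "cy" (the principal point, pixels), "k1" (the pictures are not rectified: a ray, as slopes to the right and down, at radius r is drawn at 1 + k1 r^2 times it, then the intrinsics apply), "R" (3x3) and "t" (3): a world point X has camera coordinates R X + t. Camera axes: x right, y down, z forward; pixel columns grow to the right and rows downward; lengths in m; the calibration is good to about 2 mm. A picture is of the moment at which its call begins. camera_params takes no time and is no camera call.
- ctrl.close_job(): hands the job in, once; it reports no verdict.
Trained networks look in the newest picture that a camera, given by its name, has taken for a name from the list of things; names that differ only in an ending like _2 or _b are one class to them, and where a whole thing is asked for, a point or a joint stands for the part that bears it (a point fixed in the world has none). Each returns a list of dicts, best first, with "score" (0 to 1); they miss things now and then, are a little off and sometimes report something else, mostly with a low value. They report only what shows in the picture. A call takes as long as a camera call. They do not tell look-alikes from the thing itself.
- ctrl.search_frame(camera, name): "xyz" ([x, y, z] in m, in the coordinates of the camera as it stood for that picture, good to about 4 mm: the middle of the surface that is visible of it).
- ctrl.silhouettes(camera, name): "pixels" (420x560 bool, what is visible of it).
- ctrl.spot_point(camera, name): "xyz" ([x, y, z] in m, in the coordinates of the camera as it stood for that picture, good to about 4 mm: a listed point, or the origin of a listed thing).
The state is a dict: "time": time; "joint_positions": joint angles; "qd": joint speeds; "joint_torque": joint torques, N m; "position": TCP position; "tool_rot": TCP orientation; "ft_force": force on the tool from outside, world axes, zero at the start; "torque": the same for the moment, N m; "grip_width": opening from 0.0 (shut) to 1.0 (fully open).
Only numpy, scipy, OpenCV 4.12 (cv2) and the standard library are available. Lean on these libraries where they do the work, as an engineer would, in place of code of your own. Each camera call takes 0.05 s, during which the arm holds its last target.

### The job

The charging hub on the desk has hung and needs a reset: slide the dust cover on its top aside until the round button below is completely uncovered, press the button fully down and let it come back up, then slide the cover back until it is fully closed over the button. Leave the other things on the desk where they are.

Things in the scene. Friction and masses are not known exactly. Their poses are not given: they have to be found in the camera images.
- hub: Grey flat charging hub, fixed, 110 (its x) x 200 (its y) x 45 mm high; origin: centre of its underside. In its top, at x 0, y -42.5 mm, a 60 mm square well 16 mm deep holds a round button. A black cover slides along hub y over the well, between rails (inner faces at x +-39 mm, tops 53 mm above the desk) and end stops (y +-89 mm, tops 51 mm). Yaw up to 70 degrees either way.
- cover_grip (a point): Centre of the upright aluminium fin on the sliding cover, 63 mm above the desk; axes as the hub's. The cover is a flat plate 76 (hub x) x 80 mm (hub y), its top 50.5 mm above the desk; the fin stands in its middle, 44 mm long along hub x, 12 mm thick along hub y, top 76 mm above the desk: pinch it from above, fingers closing along hub y.
- cover (a joint): How far the cover is slid open, in m: 0 = fully closed, centred over the button (fin straight above the button); it grows towards the hub's +y up to a stop at 0.085. The button is completely uncovered beyond 0.055. It may start up to 0.010 ajar. It stays where it is left; sliding takes about 2 N.
- button_top (a point): Centre of the top face of the round white push button, 30 mm in diameter, 43 mm above the desk when up (2 mm below the hub's flat top). It is pressed straight down. With the cover fully open the cover's edge is 45 mm from this point.
- reset (a joint): How far the button is pressed, in m: 0 = up, 0.005 = fully down (0.004 counts as down). A spring returns it; it starts to move at about 1.5 N and is fully down at about 4.5 N.
- cactus_pot: Bystander: green pot with a cactus, 84 mm across, 130 mm high, standing near the middle of a white turntable (220 mm across, top 24 mm above the desk) to the left of the hub; origin at the centre of the pot's underside.
- keycap_tray: Bystander: shallow orange tray with keycaps, 90 x 130 x 22 mm, to the right of the hub; origin at the centre of its underside.
- tumbler: Bystander: steel tumbler with a black closed lid, 77 mm across, 156 mm high, to the right of the hub (it and the tray may swap places); origin at the centre of its underside.
Mind the look-alikes: they are no part of the job. Leave any blue or orange look-alike of the hub alone.

How it is judged:
On the way, in this order (a step that is already met when the one before it is completed fails the run):
1. the cover is slid aside until the button is completely uncovered (value of joint cover above 0.055 m), for 0.1 s.
2. the button is pressed down while uncovered (value of joint reset above 0.004 m and value of joint cover above 0.05 m), for 0.05 s.
3. the button has come up again and the cover is closed over it (value of joint reset below 0.001 m and value of joint cover below 0.005 m), for 0.1 s.
At the end, for the whole second after the job is handed in: The cover is closed again to within 5 mm, the button is up, and pot, tray and tumbler stand within 30 mm of where they were (all of step 3 and distance of each of cactus_pot, keycap_tray, tumbler from where it was at the start of the episode below 0.03 m); the robot touches nothing.
It fails at once if the pot, the tray or the tumbler is shoved more than 30 mm (distance of any of cactus_pot, keycap_tray, tumbler from where it was at the start of the episode above 0.03 m).
It fails at once if the pot or the tumbler is tipped over (angle between any of cactus_pot, tumbler's own z axis and vertical above 0.5 rad).
It also fails if it takes over 61 s, if anything falls off the work surface, if the arm or the gripper's body presses on something with over 40 N, if the wrist force passes 120 N, or if a joint passes its speed limit or range.

## Working session

There is one attempt and no reset: what is moved stays moved. The work goes in short steps, Python scripts to look and compute and a tool call to move; the robot and the scene stay as the last step left them, time stands still between calls to the robot, and variables do not carry over. Pictures are saved under pics/ and viewed, and the job is handed in when it is done.

Besides the shell and the picture viewer there is one more tool, called as name(argument=value, ...), one argument or row to a line, values as JSON. step_arm: Moves the arm, as the interface text tells. Its arguments: {"type":"object","properties":{"increments":{"type":"array","items":{"type":"number"}},"fingers":{"type":"number"},"force":{"type":"number"}},"required":["increments"]}

```bash
ls; mkdir -p pics; python3 - <<'E'
from bench import ctrl
import cv2
for n in ("scene","top"):
    im=ctrl.get_image(n); cv2.imwrite(f"pics/{n}0.png",im[:,:,::-1])
    print(n,ctrl.camera_params(n))
    for k in ("cover_grip","button_top","hub"):
        r=ctrl.spot_point(n,k)
        import numpy as np
        p=ctrl.camera_params(n);R=np.array(p["R"]);t=np.array(p["t"])
        for d in r: print(k,round(d["score"],2),(R.T@(np.array(d["xyz"])-t)).round(4))
print(ctrl.get_state())
E
```

```text
pics
scene {'vertical_fov': 56.133504448610616, 'cx': 277.39473989520604, 'cy': 215.8109579498403, 'k1': -0.07500511108167929, 'R': array([[-0.16171705,  0.98673654, -0.01409273],
       [ 0.72944745,  0.10990714, -0.67514949],
       [-0.66464578, -0.11946308, -0.73754631]]), 't': array([ 0.02665026, -0.31018119,  1.65996044])}
cover_grip 0.93 [0.7662 0.0365 0.066 ]
cover_grip 0.87 [ 0.4772 -0.2134  0.0661]
cover_grip 0.75 [0.1602 0.3017 0.0649]
cover_grip 0.59 [0.5147 0.0659 0.0647]
cover_grip 0.59 [ 0.2187 -0.3146  0.0616]
hub 0.92 [0.1771 0.3464 0.0004]
hub 0.83 [0.5384 0.0931 0.0031]
hub 0.74 [ 0.5034 -0.1756  0.0044]
hub 0.66 [ 0.7935  0.0701 -0.0015]
hub 0.61 [ 0.2415 -0.2827  0.0009]
top {'vertical_fov': 51.5139993155669, 'cx': 275.79754615547057, 'cy': 218.02112755220105, 'k1': -0.020342159551211256, 'R': array([[-0.00568677, -0.9998998 ,  0.01296305],
       [-0.99047944,  0.00384921, -0.13760688],
       [ 0.1375432 , -0.01362217, -0.99040209]]), 't': array([0.02887741, 0.47913362, 1.32454747])}
cover_grip 0.92 [0.5158 0.067  0.0662]
cover_grip 0.91 [ 0.2173 -0.3176  0.064
[... 298 characters left out ...]
1 -1.786e-01  1.000e-04]
{'time': 0.4, 'joint_positions': array([ 1.33907633,  0.32112058, -0.07012782,  1.45063629,  0.02262718,
        1.37079687, -0.05689692]), 'qd': array([ 0.0012618 , -0.00191373,  0.00011128, -0.0006357 ,  0.00148858,
        0.0002677 , -0.00013546]), 'joint_torque': array([ 4.79643877e-04, -4.90457904e+01, -4.02085064e-01, -3.12295175e+01,
       -6.37183478e-02,  3.63083300e-02,  7.53118297e-05]), 'position': array([ 0.15814549, -0.63041489,  0.19173987]), 'tool_rot': array([ 2.09067186,  0.25850884, -2.09085635]), 'ft_force': array([-0.20374094,  0.45502474,  0.0781403 ]), 'torque': array([-0.00442171, -0.02223307,  0.00444152]), 'grip_width': 1.0054317754558992}
```

View pics/scene0.png

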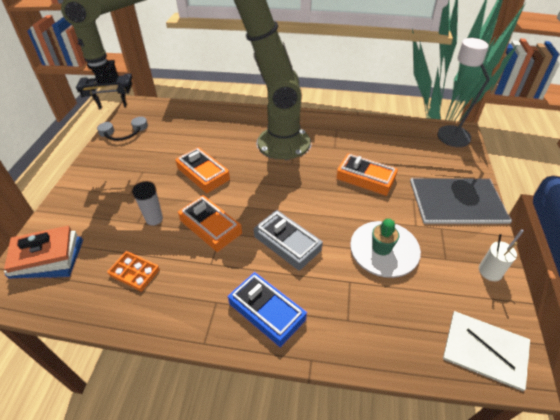

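View pics/top0.png

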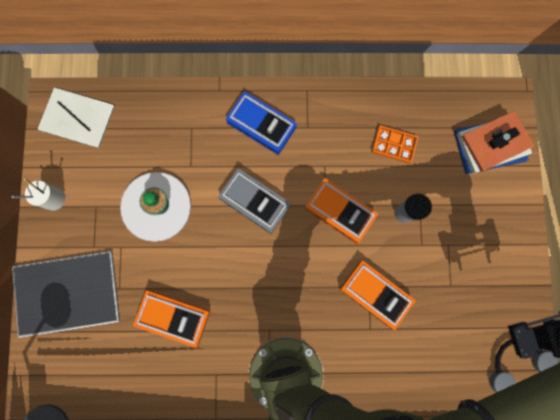

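```bash
cat > h.py <<'E'
from bench import ctrl
import cv2, numpy as np
from scipy.spatial.transform import Rotation as Ro
def cam(n):
    p=ctrl.camera_params(n); f=210/np.tan(np.radians(p["vertical_fov"]/2))
    return p,f,np.array(p["R"]),np.array(p["t"])
def proj(n,X):
    p,f,R,t=cam(n); c=np.atleast_2d(X)@R.T+t; s=c[:,:2]/c[:,2:]
    s=s*(1+p["k1"]*(s**2).sum(1,keepdims=True)); return s*f+[p["cx"],p["cy"]]
def unproj(n,uv,z):
    p,f,R,t=cam(n); d=(np.atleast_2d(uv)-[p["cx"],p["cy"]])/f; s=d.copy()
    for _ in range(20): s=d/(1+p["k1"]*(s**2).sum(1,keepdims=True))
    r=np.c_[s,np.ones(len(s))]@R; o=-R.T@t
    return o+r*((z-o[2])/r[:,2])[:,None]
def hubpts(x,y,yaw,P):
    c,s=np.cos(yaw),np.sin(yaw); P=np.atleast_2d(np.array(P,float))
    return np.c_[x+c*P[:,0]-s*P[:,1], y+s*P[:,0]+c*P[:,1], P[:,2]]
def draw(n,im,hub,cov,f=4,crop=None):
    x0,y0,x1,y1=crop
    o=cv2.resize(im[y0:y1,x0:x1,::-1],None,fx=f,fy=f,interpolation=cv2.INTER_CUBIC)
    def poly(P,col):
        q=(proj(n,hubpts(*hub,P))-[x0,y0]+.5)*f
        cv2.polylines(o,[q.astype(np.int32)],True,col,1)
    poly([[-.055,-.1,.045],[.055,-.1,.045],[.055,.1,.045],[-.055,.1,.045]],(0,255,0))
    poly([[-.055,-.1,0],[.055,-.1,0],[.055,.1,0],[-.055,.1,0]],(0,255,255))
    c=-.0425+cov
    poly([[-.038,c-.04,.0505],[.038,c-.04,.0505],[.038,c+.04,.0505],[-.038,c+.04,.0505]],(255,0,255))
    poly([[-.022,c-.006,.076],[.022,c-.006,.076],[.022,c+.006,.076],[-.022,c+.006,.076]],(0,0,255))
    return o
E
python3 - <<'E'
from h import *
T=ctrl.get_image("top");S=ctrl.get_image("scene")
np.save("T0.npy",T);np.save("S0.npy",S)
for n in("top","scene"):
    for d in ctrl.silhouettes(n,"hub"):
        m=d["pixels"]; ys,xs=np.nonzero(m)
        print(n,d["score"],xs.mean(),ys.mean(),m.sum())
        q=unproj(n,[[xs.mean(),ys.mean()]],.04)[0]
        if abs(q[0]-.535)<.05 and abs(q[1]-.09)<.06: np.save(n+"m.npy",m); print(' <--',q)
hub=(.537,.092,-.7)
cv2.imwrite("pics/t1.png",draw("top",T,hub,.008,6,(205,155,305,245)))
cv2.imwrite("pics/s1.png",draw("scene",S,hub,.008,6,(245,195,335,280)))
E
```

```text
top 0.93 260.2771440642163 123.19898605830164 2367
top 0.79 377.10246066962486 294.4090359015732 2479
top 0.77 171.6241134751773 317.5707353490108 2679
top 0.74 253.97158081705152 201.17495559502663 2252
 <-- [0.53157208 0.09442551 0.04      ]
top 0.66 340.2057700466695 211.25922783198982 2357
scene 0.97 366.42857142857144 173.60731211916047 1477
scene 0.89 266.76024926205315 308.32338471630044 3049
scene 0.88 209.81953396132872 222.30143777887952 2017
scene 0.86 287.68267032464564 239.23914037494285 2187
 <-- [0.5498992 0.0968778 0.04     ]
scene 0.65 202.59100642398286 170.1306209850107 1401
```

View pics/t1.png

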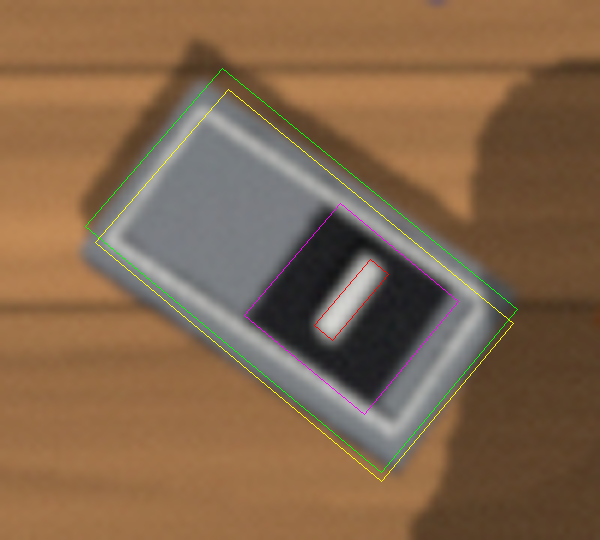

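View pics/s1.png

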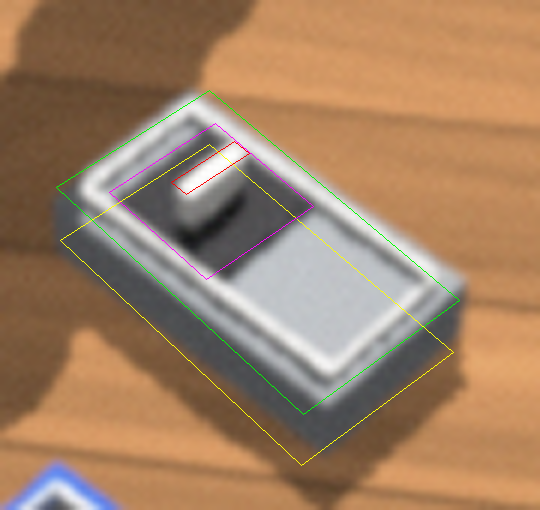

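```bash
python3 - <<'E'
from h import *
from scipy.optimize import minimize
F=4
M={}
crop={"top":(200,150,310,250),"scene":(240,190,340,285)}
for n in crop:
    x0,y0,x1,y1=crop[n]
    M[n]=cv2.resize(np.load(n+"m.npy").astype(np.float32)[y0:y1,x0:x1],None,fx=F,fy=F,interpolation=cv2.INTER_LINEAR)>.5
B=[[a,b,z] for a in(-.055,.055) for b in(-.1,.1) for z in(0,.045)]
B+=[[a,b,.053] for a in(-.044,.044) for b in(-.093,.093)]
def iou(h,ns):
    s=0
    for n in ns:
        x0,y0,x1,y1=crop[n]
        q=((proj(n,hubpts(*h,B))-[x0,y0]+.5)*F*16).astype(np.int32)
        c=np.zeros(M[n].shape,np.uint8); cv2.fillConvexPoly(c,cv2.convexHull(q),1,shift=4); c=c>0
        s-= (c&M[n]).sum()/(c|M[n]).sum()
    return s/len(ns)
for ns in (["top"],["scene"],["top","scene"]):
    r=minimize(lambda v:iou(v*[.01,.01,.1],ns),[53.7,9.2,-7],method="Nelder-Mead",options=dict(initial_simplex=[[53.7,9.2,-7],[54.4,9.2,-7],[53.7,9.9,-7],[53.7,9.2,-7.8]],xatol=.002,fatol=1e-5))
    h=r.x*[.01,.01,.1];print(ns,h.round(4),r.fun)
h=tuple(h)
for n in crop: 
    im=np.load({"top":"T0","scene":"S0"}[n]+".npy")
    cv2.imwrite(f"pics/{n}2.png",draw(n,im,h,.008,6,crop[n]))
E
```

```text
['top'] [ 0.5343  0.0958 -0.6144] -0.9492711524242105
['scene'] [ 0.5323  0.0923 -0.6046] -0.9706734250543084
['top', 'scene'] [ 0.5338  0.094  -0.6046] -0.9531614004078515
```

View pics/top2.png

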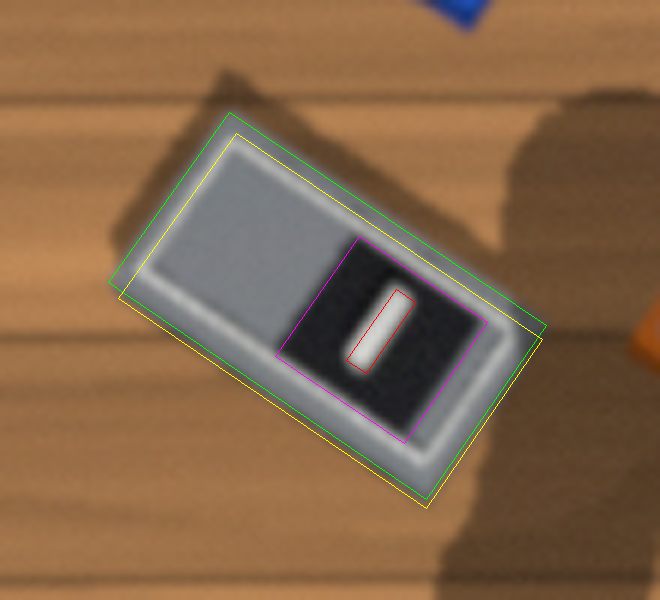

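View pics/scene2.png

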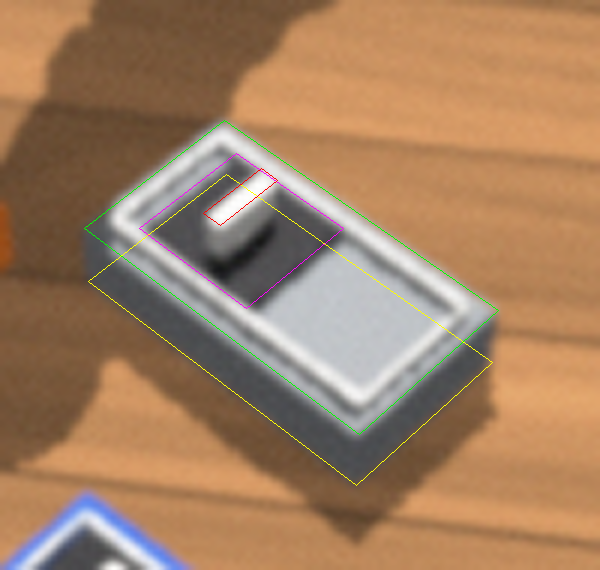

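```bash
cat >> h.py <<'E'
def plan(pos,yaw_y,st=None):
    """target: tool x down, tool y at heading yaw_y; prints total shift in current tool axes (cm) and rotvec"""
    s=st or ctrl.get_state(); R0=Ro.from_rotvec(s["tool_rot"])
    y=np.array([np.cos(yaw_y),np.sin(yaw_y),0]); x=np.array([0,0,-1.]); z=np.cross(x,y)
    R1=Ro.from_matrix(np.c_[x,y,z])
    d=np.array(pos)-s["position"]
    print("t",round(s["time"],2),"pos",s["position"].round(4),"F",s["ft_force"].round(1),"grip",round(s["grip_width"],3))
    print("shift cur tool cm",(R0.inv().apply(d)*100).round(2),"in target tool cm",(R1.inv().apply(d)*100).round(2),"rot",(R0.inv()*R1).as_rotvec().round(3))
    return R0,R1
E
python3 - <<'E'
from h import *
for a in (np.arctan2(.822,.569),np.arctan2(-.822,-.569)):
    R0,R1=plan((.5145,.066,.15),a); print(R0.as_matrix().round(3))
E
```

```text
t 0.6 pos [ 0.1582 -0.6305  0.1919] F [ 0.9 -0.4 -0.3] grip 1.004
shift cur tool cm [  4.18 -58.88 -51.51] in target tool cm [  4.19  77.55 -10.34] rot [-2.29  0.   -0.  ]
[[ 0.     0.243 -0.97 ]
 [-0.    -0.97  -0.243]
 [-1.     0.     0.   ]]
t 0.6 pos [ 0.1582 -0.6305  0.1919] F [ 0.9 -0.4 -0.3] grip 1.004
shift cur tool cm [  4.18 -58.88 -51.51] in target tool cm [  4.19 -77.55  10.34] rot [ 0.851 -0.    -0.   ]
[[ 0.     0.243 -0.97 ]
 [-0.    -0.97  -0.243]
 [-1.     0.     0.   ]]
```

step_arm(
  increments=[0,-3.6,-4.3,0,0,0,0,-3.6,-4.3,0,0,0,0,-3.6,-4.3,0,0,0,0,-3.6,-4.3,0,0,0,0,-3.6,-4.3,0,0,0,0,-3.6,-4.3,0,0,0,0,-4.8,-3.1,0,0,0,0,-4.8,-3.1,0,0,0,0,-4.8,-3.1,0,0,0,0,-4.8,-3.1,0,0,0,0,-4.8,-3.1,0,0,0,0,-4.8,-3.1,0,0,0],
  fingers=55,
)

```text
time: 2.1
position: [0.4666, -0.0319, 0.1923]
tool_rot: [2.091, 0.257, -2.089]
ft_force: [0.1, 0.6, -0.3]
grip_width: 0.549
```

step_arm(
  increments=[0,0,0,-0.17,0,0,0,0,0,-0.17,0,0,0,0,0,-0.17,0,0,0,0,0,-0.17,0,0,0,0,0,-0.17,0,0,0,0,0,-0.17,0,0,0,0,0,-0.17,0,0,0,0,0,-0.17,0,0,0,0,0,-0.17,0,0,0,0,0,-0.17,0,0,0,0,0,-0.17,0,0,0,0,0,-0.17,0,0],
)

```text
time: 3.6
position: [0.4662, -0.0336, 0.192]
tool_rot: [0.664, 1.466, -0.664]
ft_force: [0.1, -0.8, -0.1]
grip_width: 0.549
```

```bash
python3 - <<'E'
from h import *
plan((.5145,.066,.15),np.arctan2(.822,.569))
print(ctrl.get_state()["joint_positions"].round(2))
E
```

```text
t 3.6 pos [ 0.4662 -0.0336  0.192 ] F [ 0.1 -0.8 -0.1] grip 0.549
shift cur tool cm [ 4.2  10.2  -4.29] in target tool cm [ 4.2  10.94 -1.69] rot [-0.245  0.001  0.   ]
[ 0.65 -0.06 -0.61  1.86 -0.03  1.32  0.77]
```

step_arm(
  increments=[0,0,0,-0.1225,0,0,0,0,0,-0.1225,0,0,1.5,3.65,-0.56,0,0,0,1.5,3.65,-0.56,0,0,0,1.5,3.65,-0.57,0,0,0,3.0,0,0,0,0,0,0,0,0,0,0,0,0,0,0,0,0,0],
)

```text
time: 4.6
position: [0.5156, 0.0653, 0.1177]
tool_rot: [0.479, 1.516, -0.479]
ft_force: [0.2, 0.3, 0.5]
grip_width: 0.553
```

```bash
python3 - <<'E'
from h import *
plan((.5145,.066,.055),np.arctan2(.822,.569))
c={"top":(200,150,310,250),"scene":(230,170,340,275)}
for n in c:
    im=ctrl.get_image(n)
    cv2.imwrite(f"pics/{n}3.png",draw(n,im,(.5335,.0942,-.606),.008,6,c[n]))
    R,t=cam(n)[2:]
    for d in ctrl.spot_point(n,"cover_grip"): print(n,round(d["score"],2),(R.T@(d["xyz"]-t)).round(4))
E
```

```text
t 4.6 pos [0.5156 0.0653 0.1177] F [0.2 0.3 0.5] grip 0.553
shift cur tool cm [ 6.27 -0.01 -0.13] in target tool cm [ 6.27 -0.01 -0.13] rot [-0.006  0.001 -0.   ]
top 0.8 [0.1601 0.3011 0.0653]
top 0.76 [ 0.4777 -0.2106  0.0623]
top 0.72 [ 0.2194 -0.3179  0.0663]
top 0.61 [0.7695 0.0378 0.0661]
scene 0.96 [0.7677 0.0349 0.0636]
scene 0.92 [ 0.4746 -0.2148  0.0638]
scene 0.79 [0.5187 0.0631 0.0602]
scene 0.34 [ 7.247e-01 -3.624e-01  4.000e-04]
```

View pics/scene3.png

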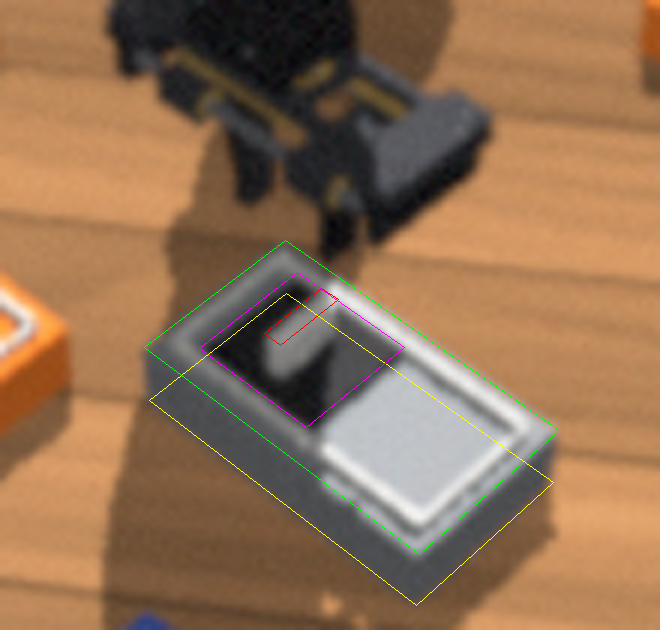

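View pics/top3.png

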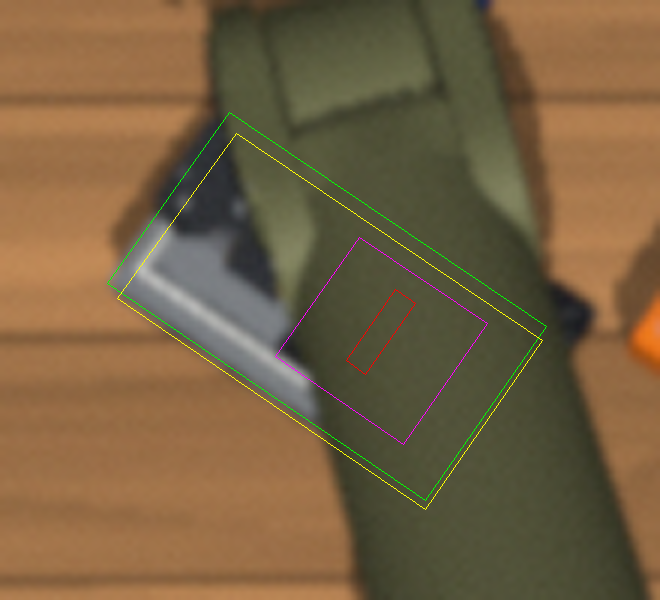

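The scene view shows the jaws lined up above the fin (fin near pixel (290,340) of the crop), fingers spread along hub y. Next I descend and grip.

step_arm(
  increments=[2,0,-0.05,0,0,0,2,0,-0.05,0,0,0,1.2,0,0,0,0,0,0.9,0,0,0,0,0,0,0,0,0,0,0],
)

```text
time: 5.42
position: [0.5141, 0.0663, 0.0556]
tool_rot: [0.478, 1.518, -0.479]
ft_force: [-0.4, 0.0, 0.7]
grip_width: 0.554
```

step_arm(
  increments=[0,0,0,0,0,0,0,0,0,0,0,0,0,0,0,0,0,0,0,0,0,0,0,0,0,0,0,0,0,0],
  fingers=0,
  force=15,
)

```text
time: 6.05
position: [0.5143, 0.0663, 0.0559]
tool_rot: [0.478, 1.517, -0.478]
ft_force: [-0.4, -0.4, -0.7]
grip_width: 0.064
```

step_arm(
  increments=[0,0,0,0,0,0,0,0,0,0,0,0],
)

```text
time: 6.3
position: [0.5143, 0.0664, 0.0558]
tool_rot: [0.478, 1.517, -0.478]
ft_force: [1.0, 0.2, -0.3]
grip_width: 0.009
```

```bash
python3 - <<'E'
from h import *
c={"scene":(230,170,340,275)}
for n in c:
    im=ctrl.get_image(n)
    x0,y0,x1,y1=c[n]
    cv2.imwrite(f"pics/{n}4.png",cv2.resize(im[y0:y1,x0:x1,::-1],None,fx=6,fy=5.7,interpolation=cv2.INTER_CUBIC))
E
```

```text
(no output)
```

View pics/scene4.png

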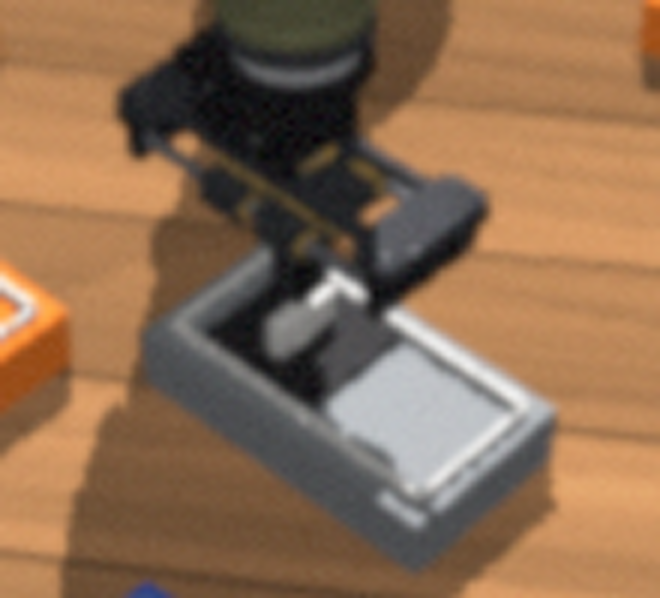

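```bash
python3 - <<'E'
from h import *
s=ctrl.get_state(); p=s["position"]; print(p,Ro.from_rotvec(s["tool_rot"]).as_matrix().round(3),s["joint_positions"].round(3),s["grip_width"])
R=Ro.from_rotvec(s["tool_rot"])
o=[]
for n,(x0,y0,x1,y1) in {"scene":(240,150,340,250),"top":(200,150,310,250)}.items():
    im=ctrl.get_image(n)
    a=cv2.resize(im[y0:y1,x0:x1,::-1],None,fx=6,fy=6,interpolation=cv2.INTER_CUBIC)
    for b,col in((0,(0,0,255)),(-.019,(0,255,0)),(-.07,(255,0,0))):
        q=(proj(n,p+R.apply([b,0,0]))[0]-[x0,y0]+.5)*6
        cv2.circle(a,tuple(int(v) for v in q),4,col,-1)
    cv2.imwrite(f"pics/{n}5.png",a)
E
```

```text
[0.51429815 0.06638366 0.05583329] [[ 0.     0.573  0.819]
 [-0.     0.819 -0.573]
 [-1.    -0.     0.   ]] [ 0.476  0.223 -0.719  1.914  0.168  1.064  0.647] 0.007078272088476776
```

View pics/scene5.png

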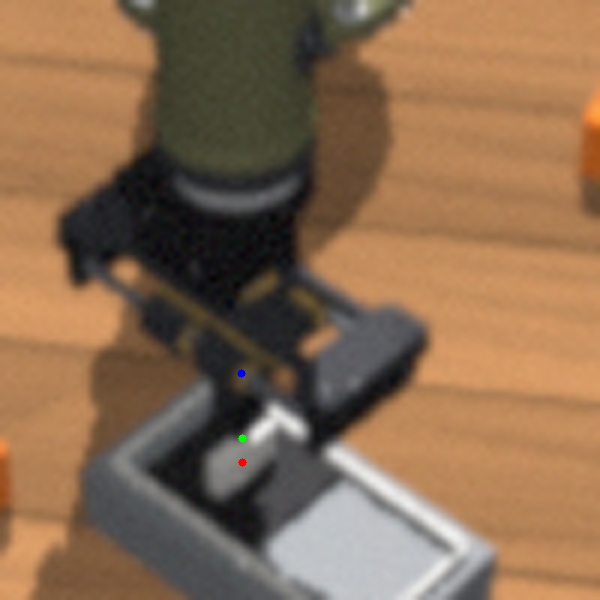

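View pics/top5.png

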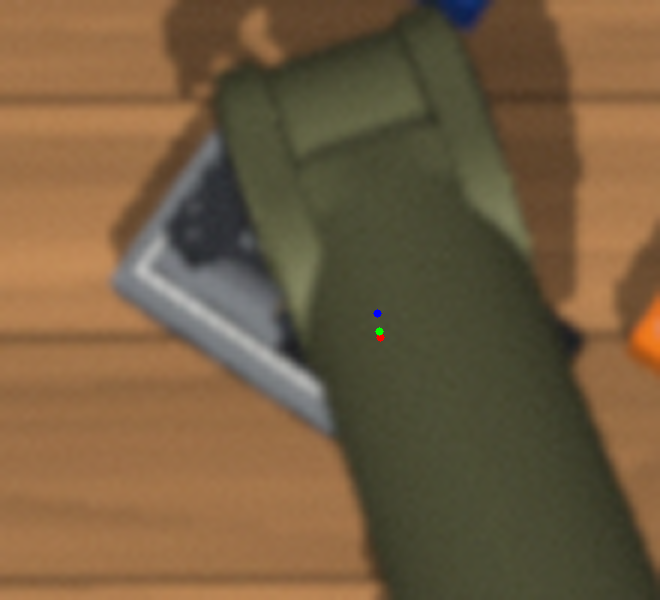

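```bash
python3 - <<'E'
from h import *
s=ctrl.get_state(); p=s["position"]; R=Ro.from_rotvec(s["tool_rot"])
n="scene";x0,y0,x1,y1=240,160,340,250
im=ctrl.get_image(n);outs=[]
for dz in (0,.025):
    a=cv2.resize(im[y0:y1,x0:x1,::-1],None,fx=7.5,fy=6.6,interpolation=cv2.INTER_CUBIC)
    a=cv2.convertScaleAbs(a,alpha=1.5,beta=20)
    def box(x,y,z,col):
        P=np.array([[i,j,k] for i in x for j in y for k in z])
        q=(proj(n,p+[0,0,dz]+R.apply(P))-[x0,y0]+.5)*[7.5,6.6]
        for i in range(8):
            for j in range(i):
                if (P[i]!=P[j]).sum()==1: cv2.line(a,tuple(q[i].astype(int)),tuple(q[j].astype(int)),col,1)
    box((-.07,0),(-.015,.015),(-.0095,.0095),(0,0,255))
    box((-.12,-.07),(-.095,.095),(-.0375,.0375),(0,255,0))
    cv2.imwrite(f"pics/b{int(dz*1000)}.png",a)
E
```

```text
(no output)
```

View pics/b0.png

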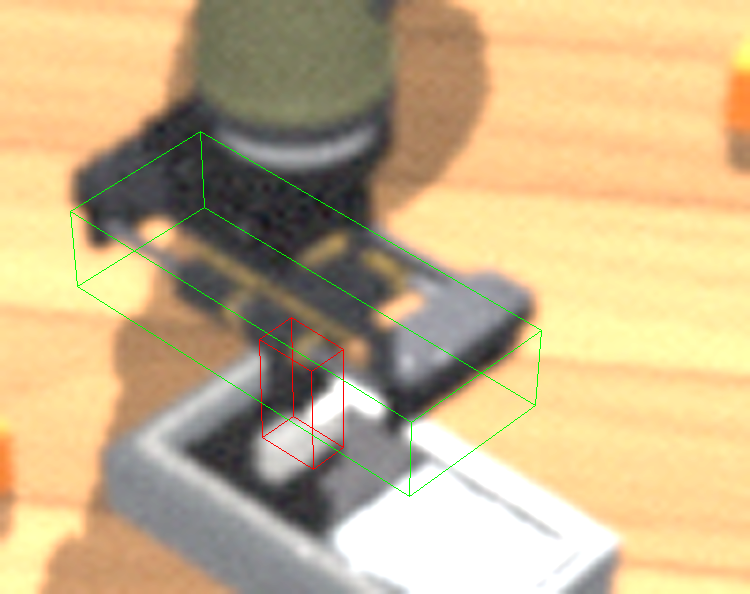

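View pics/b25.png

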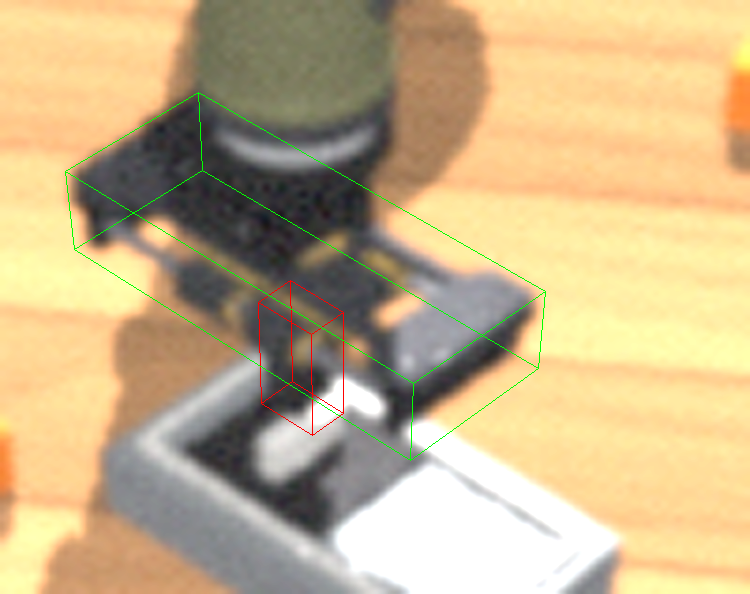

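```bash
python3 - <<'E'
from h import *
s=ctrl.get_state(); p=s["position"]; R=Ro.from_rotvec(s["tool_rot"])
n="top";x0,y0,x1,y1=190,150,310,250
im=ctrl.get_image(n)
a=cv2.resize(im[y0:y1,x0:x1,::-1],None,fx=6,fy=6,interpolation=cv2.INTER_CUBIC)
a=cv2.convertScaleAbs(a,alpha=1.8,beta=30)
def box(x,y,z,col,d):
        P=np.array([[i,j,k] for i in x for j in y for k in z])
        q=(proj(n,p+d+R.apply(P))-[x0,y0]+.5)*6
        for i in range(8):
            for j in range(i):
                if (P[i]!=P[j]).sum()==1: cv2.line(a,tuple(q[i].astype(int)),tuple(q[j].astype(int)),col,1)
box((-.12,-.07),(-.095,.095),(-.0375,.0375),(0,255,0),0)
box((-.12,-.07),(-.095,.095),(-.0375,.0375),(0,0,255),[-.025,0.0,0])
cv2.imwrite(f"pics/b3.png",a)
E
```

```text
(no output)
```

View pics/b3.png

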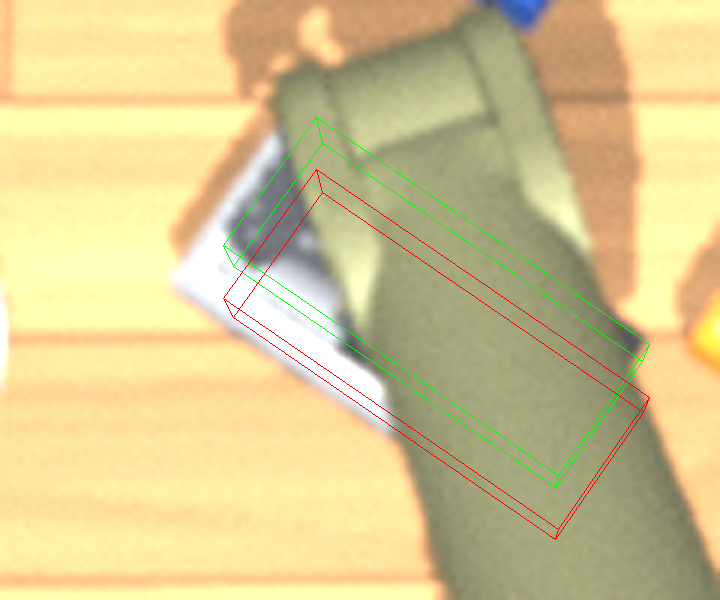

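Fingers closed to 0.7 %, so the fin was missed. Top view says xy is right, and the scene view shows the tips about 25 mm higher than reported. I'll open and check again.

step_arm(
  increments=[0,0,0,0,0,0,0,0,0,0,0,0,0,0,0,0,0,0,0,0,0,0,0,0,0,0,0,0,0,0],
  fingers=45,
)

```text
time: 7.18
position: [0.5143, 0.0664, 0.0558]
tool_rot: [0.478, 1.517, -0.478]
ft_force: [-0.4, 0.1, -0.2]
grip_width: 0.425
```

```bash
python3 - <<'E'
from h import *
s=ctrl.get_state(); p=s["position"]; R=Ro.from_rotvec(s["tool_rot"])
n="scene";x0,y0,x1,y1=250,180,320,250
im=ctrl.get_image(n);np.save("S6.npy",im)
a=cv2.resize(im[y0:y1,x0:x1,::-1],None,fx=8,fy=8,interpolation=cv2.INTER_LANCZOS4)
a=cv2.convertScaleAbs(a,alpha=1.6,beta=25)
for dz,col in((0,(0,0,255)),(.025,(0,255,0))):
  for sy in(-1,1):
    for z in(-.0095,.0095):
      q=(proj(n,p+[0,0,dz]+R.apply([[0,sy*.02,z],[0,sy*.035,z]]))-[x0,y0]+.5)*8
      cv2.line(a,tuple(q[0].astype(int)),tuple(q[1].astype(int)),col,1)
cv2.imwrite("pics/b6.png",a)
E
```

```text
(no output)
```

View pics/b6.png

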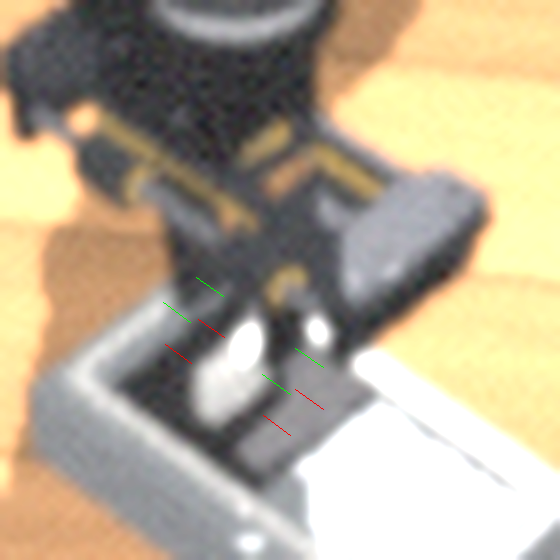

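step_arm(
  increments=[0.8,0,0,0,0,0,0.7,0,0,0,0,0,0,0,0,0,0,0],
)

```text
time: 7.6
position: [0.5134, 0.0663, 0.0398]
tool_rot: [0.478, 1.519, -0.479]
ft_force: [-0.7, -0.6, -0.5]
grip_width: 0.448
```

```bash
python3 - <<'E'
from h import *
n="scene";x0,y0,x1,y1=250,180,320,250
im=ctrl.get_image(n)
a=cv2.resize(im[y0:y1,x0:x1,::-1],None,fx=8,fy=8,interpolation=cv2.INTER_LANCZOS4)
a=cv2.convertScaleAbs(a,alpha=1.6,beta=25)
cv2.imwrite("pics/b7.png",a)
E
```

```text
(no output)
```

View pics/b7.png

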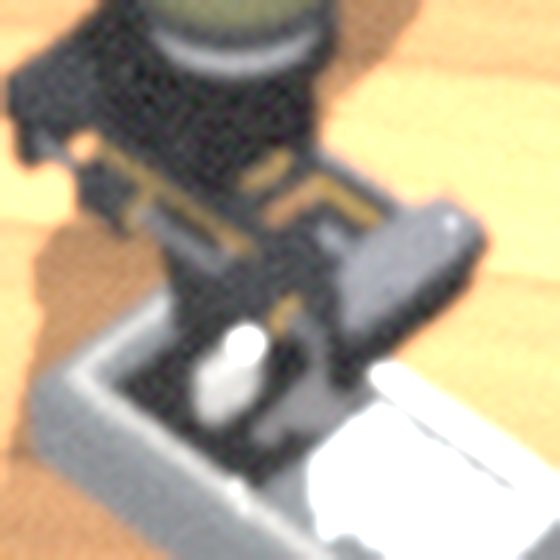

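Reported z of 40 mm is already below the cover plate, with no contact, so the reported height is biased low. I keep going down in small steps and watch the force.

step_arm(
  increments=[0.5,0,0,0,0,0,0.3,0,0,0,0,0,0,0,0,0,0,0],
)

```text
time: 8.02
position: [0.514, 0.0663, 0.0325]
tool_rot: [0.478, 1.518, -0.479]
ft_force: [-0.7, -0.1, 0.5]
grip_width: 0.448
```

```bash
python3 - <<'E'
from h import *
n="scene";x0,y0,x1,y1=250,180,320,250
im=ctrl.get_image(n)
a=cv2.resize(im[y0:y1,x0:x1,::-1],None,fx=8,fy=8,interpolation=cv2.INTER_LANCZOS4)
a=cv2.convertScaleAbs(a,alpha=1.6,beta=25)
cv2.imwrite("pics/b8.png",a)
E
```

```text
(no output)
```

View pics/b8.png

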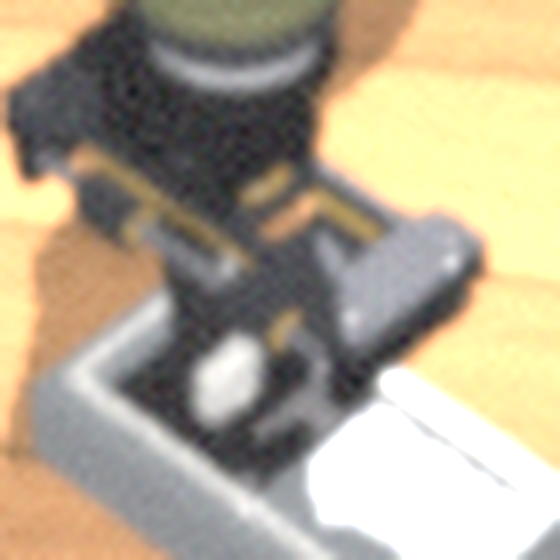

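step_arm(
  increments=[0.4,0,0,0,0,0,0,0,0,0,0,0],
)

```text
time: 8.32
position: [0.514, 0.0663, 0.0285]
tool_rot: [0.478, 1.518, -0.479]
ft_force: [-0.1, -1.0, -0.1]
grip_width: 0.446
```

step_arm(
  increments=[0.3,0,0,0,0,0,0,0,0,0,0,0],
)

```text
time: 8.57
position: [0.5141, 0.0663, 0.0256]
tool_rot: [0.478, 1.518, -0.479]
ft_force: [-0.2, 0.2, -0.1]
grip_width: 0.451
```

step_arm(
  increments=[0,0,0,0,0,0,0,0,0,0,0,0,0,0,0,0,0,0,0,0,0,0,0,0,0,0,0,0,0,0,0,0,0,0,0,0],
  fingers=0,
  force=15,
)

```text
time: 9.32
position: [0.5145, 0.0666, 0.0259]
tool_rot: [0.478, 1.517, -0.478]
ft_force: [1.1, 1.2, -1.7]
grip_width: 0.138
```

```bash
python3 - <<'E'
from h import *
n="scene";x0,y0,x1,y1=250,180,320,250
im=ctrl.get_image(n)
a=cv2.resize(im[y0:y1,x0:x1,::-1],None,fx=8,fy=8,interpolation=cv2.INTER_LANCZOS4)
a=cv2.convertScaleAbs(a,alpha=1.6,beta=25)
cv2.imwrite("pics/b9.png",a)
print(ctrl.get_state())
E
```

```text
{'time': 9.375, 'joint_positions': array([ 0.45933756,  0.26517456, -0.70893378,  1.93993753,  0.20313823,
        1.00722477,  0.61872081]), 'qd': array([-0.00046165,  0.00091069,  0.00188321, -0.00127689,  0.00067642,
       -0.00212198, -0.00188928]), 'joint_torque': array([  0.57997126, -34.40929055,  -4.32156354, -25.90697944,
         0.0701773 ,   0.58756001,  -0.13245208]), 'position': array([0.51453001, 0.06659606, 0.02589392]), 'tool_rot': array([ 0.47838682,  1.51695452, -0.47783077]), 'ft_force': array([ 0.91359128,  1.26913101, -0.10601795]), 'torque': array([ 0.27785614, -0.42296526,  0.13474854]), 'grip_width': 0.1370276096858602}
```

View pics/b9.png

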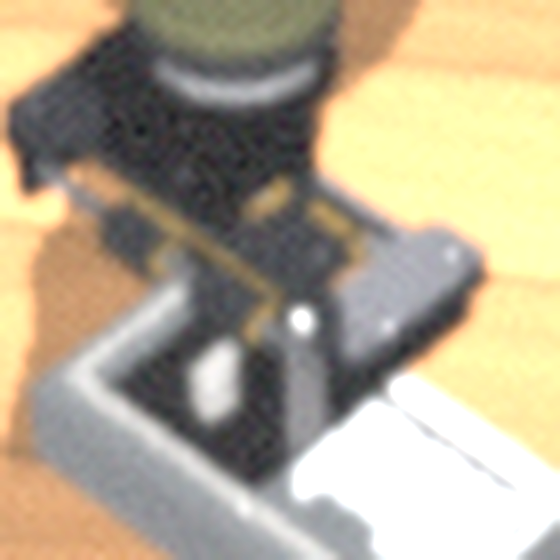

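Grip width 12 mm: the fin is held. Next I slide it open by about 68 mm.

step_arm(
  increments=[0,0.5,0,0,0,0,0,0.7,0,0,0,0,0,0.7,0,0,0,0,0,0.7,0,0,0,0,0,0.7,0,0,0,0,0,0.7,0,0,0,0,0,0.7,0,0,0,0,0,0.7,0,0,0,0,0,0.7,0,0,0,0,0,0.7,0,0,0,0,0,0,0,0,0,0],
)

```text
time: 10.75
position: [0.5539, 0.1238, 0.0259]
tool_rot: [0.479, 1.517, -0.476]
ft_force: [-2.2, 2.4, 3.3]
grip_width: 0.132
```

```bash
python3 - <<'E'
from h import *
n="scene"
im=ctrl.get_image(n)
cv2.imwrite("pics/b10.png",cv2.convertScaleAbs(draw(n,im,(.5335,.0942,-.606),.076,6,(240,180,340,280)),alpha=1.2,beta=20))
E
```

```text
(no output)
```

View pics/b10.png

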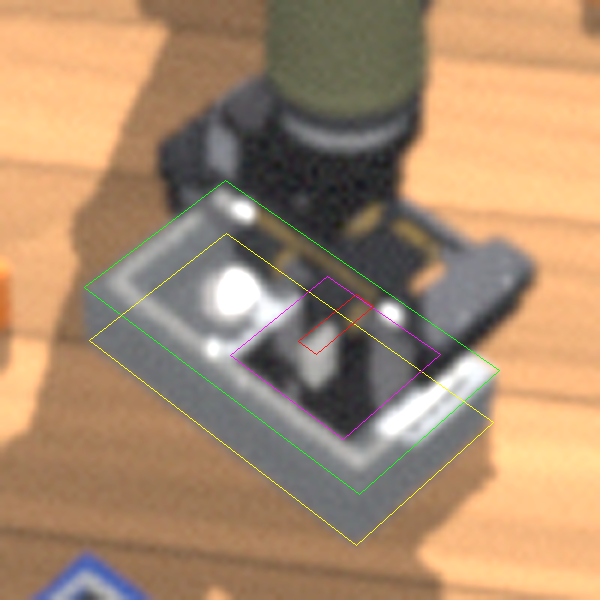

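step_arm(
  increments=[0,0,0,0,0,0,0,0,0,0,0,0,0,0,0,0,0,0,-1.5,0,0,0,0,0,-2.5,0,0,0,0,0,-2.5,0,0,0,0,0,0,0,0,0,0,0],
  fingers=45,
)

```text
time: 11.68
position: [0.5554, 0.1226, 0.0938]
tool_rot: [0.48, 1.512, -0.477]
ft_force: [0.4, 0.4, 0.8]
grip_width: 0.451
```

step_arm(
  increments=[0,-2,0,0,0,0,0,-2,0,0,0,0,0,-2,0,0,0,0,0,-1.8,0,0,0,0,0,0,0,0,0,0,0,0,0,0,0,0],
  fingers=0,
)

```text
time: 12.42
position: [0.5088, 0.0588, 0.0908]
tool_rot: [0.478, 1.517, -0.478]
ft_force: [0.2, 0.2, -0.1]
grip_width: 0.005
```

```bash
python3 - <<'E'
from h import *
plan((.5093,.0593,.06),np.arctan2(.819,.573))
n="scene"
im=ctrl.get_image(n)
cv2.imwrite("pics/b11.png",cv2.convertScaleAbs(draw(n,im,(.5335,.0942,-.606),.076,6,(240,180,340,280)),alpha=1.2,beta=20))
for n in("top","scene"):
  ctrl.get_image(n) if n=="top" else 0
  R,t=cam(n)[2:]
  for k in("button_top","cover_grip"):
    for d in ctrl.spot_point(n,k):
      q=R.T@(d["xyz"]-t)
      if np.hypot(q[0]-.53,q[1]-.09)<.1: print(n,k,round(d["score"],2),q.round(4))
E
```

```text
t 12.43 pos [0.5088 0.0588 0.0908] F [ 0.2  0.2 -0.1] grip 0.005
shift cur tool cm [3.08 0.07 0.01] in target tool cm [3.08 0.07 0.01] rot [ 0. -0. -0.]
top cover_grip 0.58 [0.5515 0.122  0.0649]
scene button_top 0.61 [0.5122 0.0614 0.0457]
scene button_top 0.41 [0.5553 0.1193 0.0653]
scene cover_grip 0.76 [0.5547 0.1237 0.063 ]
```

View pics/b11.png

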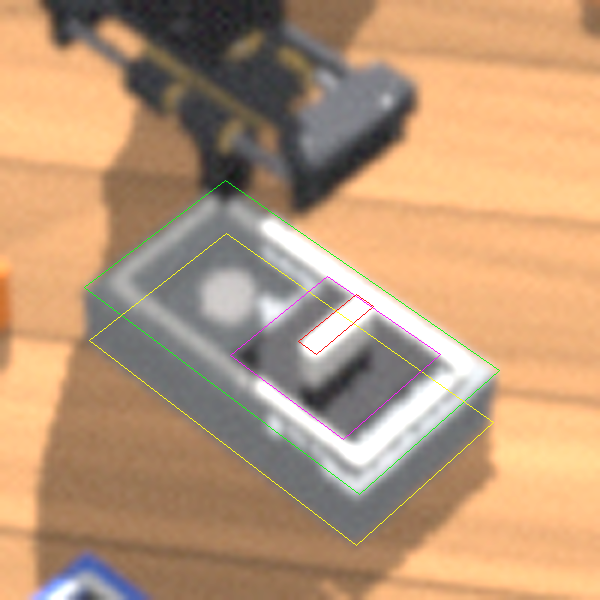

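Cover is open (~75 mm), button visible at crop pixel (228,296), fingertips straight above at about (225,190). Real height is about 35 mm above the reported one, so contact is expected near reported z ≈ 9 mm.

step_arm(
  increments=[2,0.2,0,0,0,0,2,0,0,0,0,0,2,0,0,0,0,0,0,0,0,0,0,0,0,0,0,0,0,0],
)

```text
time: 13.35
position: [0.5102, 0.0601, 0.0315]
tool_rot: [0.478, 1.517, -0.478]
ft_force: [0.3, -0.4, -0.0]
grip_width: 0.005
```

```bash
python3 - <<'E'
from h import *
n="scene"
im=ctrl.get_image(n)
cv2.imwrite("pics/b12.png",cv2.convertScaleAbs(draw(n,im,(.5335,.0942,-.606),.076,6,(240,180,340,280)),alpha=1.2,beta=20))
E
```

```text
(no output)
```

View pics/b12.png

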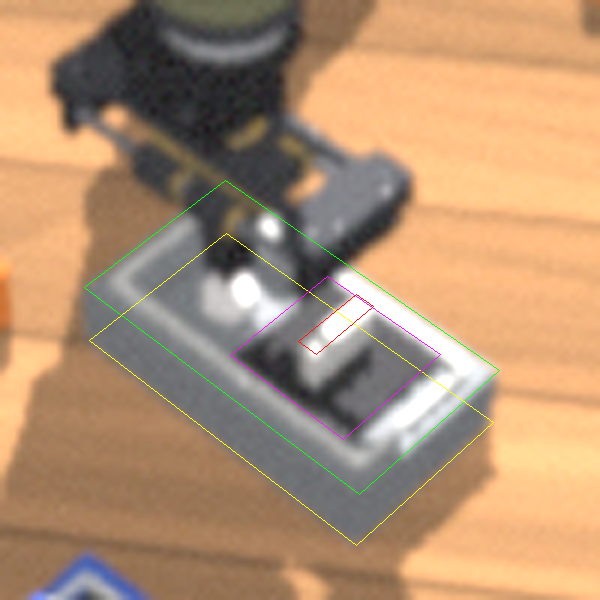

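Tips are about 20 mm above the button (button at (228,295), tips ending near (230,270)). I go on down in small steps.

step_arm(
  increments=[0.6,0,0,0,0,0,0.6,0,0,0,0,0,0,0,0,0,0,0],
)

```text
time: 13.78
position: [0.5091, 0.0597, 0.0182]
tool_rot: [0.478, 1.518, -0.479]
ft_force: [0.8, -0.6, -0.5]
grip_width: 0.002
```

step_arm(
  increments=[0.3,0,0,0,0,0,0,0,0,0,0,0],
)

```text
time: 14.02
position: [0.5095, 0.0598, 0.0156]
tool_rot: [0.478, 1.518, -0.478]
ft_force: [-0.4, 0.0, 0.2]
grip_width: 0.001
```

step_arm(
  increments=[0.3,0,0,0,0,0,0,0,0,0,0,0],
)

```text
time: 14.28
position: [0.5099, 0.0598, 0.0128]
tool_rot: [0.478, 1.517, -0.478]
ft_force: [-0.8, 0.1, -0.5]
grip_width: 0.009
```

step_arm(
  increments=[0.2,0,0,0,0,0,0,0,0,0,0,0],
)

```text
time: 14.52
position: [0.5099, 0.0598, 0.0109]
tool_rot: [0.478, 1.517, -0.478]
ft_force: [-0.5, 0.0, 3.0]
grip_width: 0.006
```

step_arm(
  increments=[0.2,0,0,0,0,0,0,0,0,0,0,0],
)

```text
time: 14.78
position: [0.5099, 0.0598, 0.0089]
tool_rot: [0.478, 1.517, -0.478]
ft_force: [-0.1, 1.1, 2.7]
grip_width: 0.005
```

step_arm(
  increments=[0.2,0,0,0,0,0,0,0,0,0,0,0],
)

```text
time: 15.02
position: [0.5099, 0.0598, 0.0076]
tool_rot: [0.478, 1.517, -0.479]
ft_force: [-2.8, 0.8, 11.3]
grip_width: 0.005
```

11 N: button bottomed. Retreat and return to the fin.

step_arm(
  increments=[0,0,0,0,0,0,-1,0,0,0,0,0,-2.5,0,0,0,0,0,-2.5,0,0,0,0,0,-2.5,0,0,0,0,0,0,0,0,0,0,0],
)

```text
time: 15.78
position: [0.511, 0.0599, 0.0934]
tool_rot: [0.479, 1.514, -0.478]
ft_force: [0.5, 0.4, -0.6]
grip_width: 0.008
```

step_arm(
  increments=[0,2,0,0,0,0,0,2,0,0,0,0,0,2,0,0,0,0,0,1.6,0,0,0,0,0,0,0,0,0,0,0,0,0,0,0,0],
  fingers=45,
)

```text
time: 16.52
position: [0.5527, 0.1214, 0.0913]
tool_rot: [0.478, 1.518, -0.479]
ft_force: [0.2, 0.3, -0.1]
grip_width: 0.444
```

```bash
python3 - <<'E'
from h import *
plan((.5539,.1238,.0259),np.arctan2(.819,.573))
n="scene"
im=ctrl.get_image(n)
cv2.imwrite("pics/b13.png",cv2.convertScaleAbs(draw(n,im,(.5335,.0942,-.606),.076,6,(240,180,340,280)),alpha=1.2,beta=20))
E
```

```text
t 16.52 pos [0.5527 0.1214 0.0913] F [ 0.2  0.3 -0.1] grip 0.444
shift cur tool cm [ 6.54  0.27 -0.04] in target tool cm [ 6.54  0.27 -0.04] rot [-0.001 -0.001  0.001]
```

View pics/b13.png

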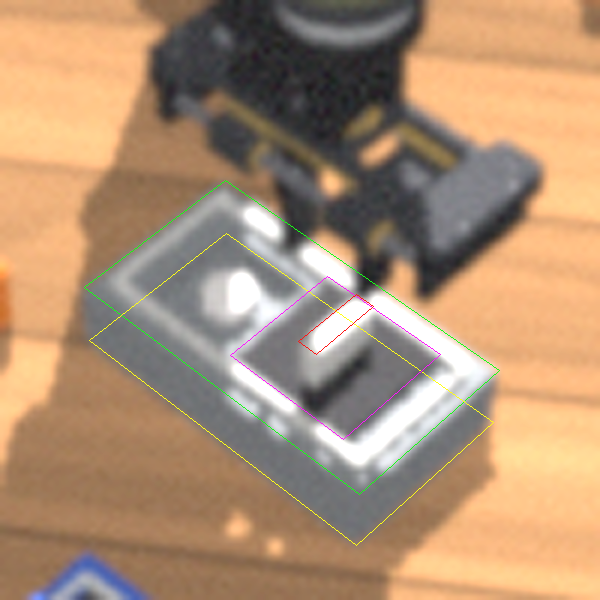

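The fingers straddle the fin's line (fin at (335,330), tips at (290,240) and (375,290)). Descend, grip and slide back.

step_arm(
  increments=[2,0.2,0,0,0,0,2,0,0,0,0,0,1.5,0,0,0,0,0,1.0,0,0,0,0,0,0,0,0,0,0,0],
)

```text
time: 17.2
position: [0.5537, 0.1237, 0.0258]
tool_rot: [0.478, 1.519, -0.479]
ft_force: [1.4, -0.8, -0.1]
grip_width: 0.447
```

step_arm(
  increments=[0,0,0,0,0,0,0,0,0,0,0,0,0,0,0,0,0,0,0,0,0,0,0,0,0,0,0,0,0,0,0,0,0,0,0,0],
  fingers=0,
  force=20,
)

```text
time: 17.95
position: [0.5546, 0.1236, 0.0272]
tool_rot: [0.478, 1.517, -0.478]
ft_force: [-1.4, -2.1, 3.4]
grip_width: 0.137
```

step_arm(
  increments=[0,-0.5,0,0,0,0,0,-0.7,0,0,0,0,0,-0.7,0,0,0,0,0,-0.7,0,0,0,0,0,-0.7,0,0,0,0,0,-0.7,0,0,0,0,0,-0.7,0,0,0,0,0,-0.7,0,0,0,0,0,-0.7,0,0,0,0,0,-0.7,0,0,0,0,0,-0.4,0,0,0,0,0,0,0,0,0,0],
)

```text
time: 19.45
position: [0.5132, 0.0634, 0.0271]
tool_rot: [0.478, 1.516, -0.48]
ft_force: [3.7, -2.6, 7.0]
grip_width: 0.13
```

step_arm(
  increments=[0,-0.2,0,0,0,0,0,0,0,0,0,0],
)

```text
time: 19.7
position: [0.5124, 0.0622, 0.0271]
tool_rot: [0.478, 1.516, -0.479]
ft_force: [4.3, -1.4, 6.3]
grip_width: 0.139
```

step_arm(
  increments=[0,-0.2,0,0,0,0,0,0,0,0,0,0],
)

```text
time: 19.95
position: [0.5113, 0.0606, 0.0271]
tool_rot: [0.478, 1.516, -0.479]
ft_force: [4.3, -1.5, 5.3]
grip_width: 0.137
```

step_arm(
  increments=[0,-0.2,0,0,0,0,0,0,0,0,0,0],
)

```text
time: 20.2
position: [0.5103, 0.0592, 0.0271]
tool_rot: [0.479, 1.516, -0.479]
ft_force: [4.1, -1.8, 4.2]
grip_width: 0.137
```

step_arm(
  increments=[0,-0.2,0,0,0,0,0,0,0,0,0,0],
)

```text
time: 20.45
position: [0.5103, 0.0592, 0.0272]
tool_rot: [0.48, 1.514, -0.475]
ft_force: [9.0, 1.9, 0.8]
grip_width: 0.137
```

Force along the slide rose and the position stalled, so the closed stop is reached. Release and retreat.

step_arm(
  increments=[0,0.1,0,0,0,0,0,0,0,0,0,0,0,0,0,0,0,0,0,0,0,0,0,0,0,0,0,0,0,0,-1.5,0,0,0,0,0,-2.5,0,0,0,0,0,-2.5,0,0,0,0,0,-3,0,0,0,0,0,-3,0,0,0,0,0],
  fingers=45,
)

```text
time: 21.7
position: [0.5093, 0.0592, 0.1539]
tool_rot: [0.478, 1.516, -0.478]
ft_force: [0.3, 0.4, -0.1]
grip_width: 0.448
```

step_arm(
  increments=[0,0,-4,0,0,0,0,0,-4,0,0,0,0,-4,0,0,0,0,0,-4,0,0,0,0,0,-4,0,0,0,0,0,0,0,0,0,0,0,0,0,0,0,0],
)

```text
time: 22.58
position: [0.3755, 0.0073, 0.1527]
tool_rot: [0.478, 1.516, -0.477]
ft_force: [-0.4, -0.5, -0.0]
grip_width: 0.446
```

```bash
python3 - <<'E'
from h import *
for n,c in {"scene":(240,180,340,280),"top":(200,150,310,250)}.items():
    im=ctrl.get_image(n)
    cv2.imwrite(f"pics/{n}14.png",draw(n,im,(.5335,.0942,-.606),0,6,c))
    cv2.imwrite(f"pics/{n}14f.png",im[:,:,::-1])
    R,t=cam(n)[2:]
    for k in ("cover_grip","cactus_pot","keycap_tray","tumbler"):
      for d in ctrl.spot_point(n,k):
        q=R.T@(d["xyz"]-t)
        if k!="cover_grip" or np.hypot(q[0]-.52,q[1]-.07)<.06: print(n,k,round(d["score"],2),q.round(4))
print(ctrl.get_state()["position"],ctrl.get_state()["ft_force"].round(1),ctrl.get_state()["time"])
E
```

```text
scene cover_grip 0.98 [0.5116 0.0567 0.0634]
scene cactus_pot 0.75 [0.5204 0.3936 0.0276]
scene keycap_tray 0.92 [ 7.255e-01 -3.634e-01  1.000e-04]
scene tumbler 0.96 [ 0.4972 -0.3816  0.0025]
top cover_grip 0.8 [0.5112 0.06   0.0639]
top cover_grip 0.25 [ 0.5325  0.0923 -0.0029]
top cactus_pot 0.71 [0.5263 0.3965 0.0249]
top keycap_tray 0.65 [ 0.7209 -0.3597  0.0038]
top tumbler 0.74 [ 0.4978 -0.3835  0.0028]
[0.37478247 0.00674615 0.15173307] [-0.  -0.6  0.3] 23.075
```

View pics/scene14.png

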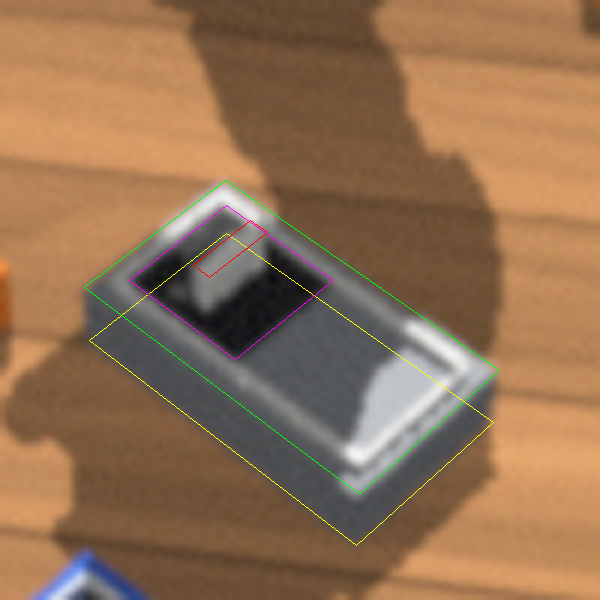

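View pics/scene14f.png

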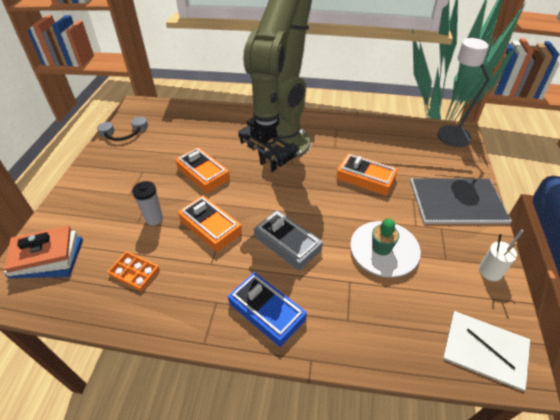

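```bash
python3 -c "
from bench import ctrl
print(ctrl.close_job())"
```

```text
the job is handed in; nothing more can be done
None
```

The hub reset is done and handed in: I slid the cover open, pressed the button, and slid the cover back to its closed stop. It took about 23 s of the 61 s allowed.

- **Opening:** the cover was slid about 70 mm, to roughly 75 mm open. The picture showed the button fully uncovered.
- **Pressing:** the force stayed near 3 N through the spring travel, then rose to 11 N as the button reached its stop. I did not read the button joint directly.
- **Closing:** the motion stalled and the force along the slide rose, which marks the closed stop. In the last pictures the cover lines up with the fully closed outline. The networks put the fin at (0.511, 0.057–0.060), within 3–4 mm of my expected closed position, (0.509, 0.059).
- **Other things on the desk:** the pot, tray and tumbler are upright and look unmoved. I compared start and end pictures by eye and took no start positions to measure against. The arm was clear of everything at the end.

**What disagreed:** the reported tool height was about 30 mm below the real one. Because of that, my first grasp closed above the fin and caught nothing. I corrected it using the pictures and the contact force. The button could not be seen at the end, because it lies under the closed cover.

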